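# Show the red frond plate to the inspection camera

## Task

Take the straightedge off the top of the rack of pattern plates and lay it (do not drop it) flat on the cork mat. Then draw the red plate out of its slot and hold it up for the inspection camera: centred above the yellow dot on the camera's foot, the raised frond at the height of the lens, the plate upright and its frond side squarely facing the lens. Finish while still holding it there; leave the blue and green plates in their slots, do not knock the camera, and do not disturb the other things on the bench.

Things in the scene. Friction and masses are not known exactly. Their poses are not given: they have to be found in the camera images.
- rack: fixed wooden block with three parallel slots, 176 mm (its x) by 130 mm (its y) by 42 mm tall; origin at the centre of its underside. Slots run along its y at x = -55, 0 and +55 mm, 12.5 mm wide and 30 mm deep, with the floor 12 mm above the table. Its x axis points roughly to the robot's left (up to about 20 degrees either way).
- plate_red: the red one: painted wooden plate, 10 mm thick (its x), 100 wide (y), 140 tall (z), 0.13 kg; origin: centre of its underside. Stands loose in one of the rack's slots (which varies), axes parallel to the rack's. Its +x face (looks along the rack's +x) carries a raised cream-white frond, 3 mm high, 34 to 104 mm above the underside. Grip it by the plain top 35 mm; its top is 152 mm above the table.
- leaf (a point): centre of the red plate's frond: on the +x face, 68 mm above the plate's underside, midway across its width; axes as the plate's.
- plate_blue: the blue one, with a round disc: painted wooden plate, 10 mm thick (its x), 100 wide (y), 140 tall (z), 0.13 kg; origin: centre of its underside. Stands loose in one of the rack's slots (which varies), axes parallel to the rack's. Leave it in its slot.
- plate_green: the green one, with a six-armed star: painted wooden plate, 10 mm thick (its x), 100 wide (y), 140 tall (z), 0.13 kg; origin: centre of its underside. Stands loose in one of the rack's slots (which varies), axes parallel to the rack's. Leave it in its slot.
- straightedge: aluminium straightedge 200 mm long (its x), 40 mm wide (its y), 6 mm thick, with a black grip on its middle, 90 mm long, 16 mm wide (its y) and 30 mm tall, so 36 mm tall in all; about 0.22 kg. Origin at the centre of its underside. At the start it lies loose across the tops of the three plates, its underside 152 mm above the table.
- mat: fixed cork mat, 250 mm (its x, pointing roughly ahead of the robot) by 110 mm (its y), 4 mm thick, between the rack and the camera; origin at the centre of its underside.
- camera_stand: fixed camera stand on the left: a flat foot 36 mm wide, 3 mm thick, with a yellow dot, a dark base, a post 300 mm tall 270 mm behind the dot. Origin on the table under the dot; x axis level, the way the camera looks (roughly to the robot's right, within about 20 degrees), z up. The lens front is at x = -180 mm.
- lens (a point): centre of the front of the camera's black round lens (40 mm across); its x axis points straight out of the lens, level. Its height above the table differs from start to start, 170 to 230 mm.
- view_point (a point): the point in the air 180 mm straight in front of the lens: vertically above the yellow dot and at lens height. The centre of the red plate's frond (point leaf) goes here.
- glue_jar: glue jar, 60 mm across, 85 mm tall; origin at the centre of its underside; leave alone
- tape_roll: yellow roll, 84 mm across, 24 mm tall, lying flat; origin at the centre of its underside; leave alone
- clamp: black spring clamp with orange tips lying flat, about 130 mm long, 90 mm wide, 22 mm tall; origin on the table under its pivot; leave alone
- brush: brush lying on the table, about 200 mm long; leave alone
- mug: white mug, 76 mm across, 90 mm tall, with a handle; origin at the centre of its underside; leave alone
There are look-alikes about, which are no part of the job. There is more than one size of the plate_red; the one meant has the size given above.

How it is judged:
On the way, in this order (a step that is already met when the one before it is completed fails the run):
1. the straightedge lies flat and released on the cork mat (x of straightedge in the frame of mat between -0.125 and 0.125 m and y of straightedge in the frame of mat between -0.055 and 0.055 m and height (world z) of straightedge below 0.02 m and angle between straightedge's own z axis and vertical below 0.15 rad and contact force between straightedge and the fingers below 0.1 N and linear speed of straightedge below 0.03 m/s and contact force between straightedge and mat above 0.5 N), for 0.2 s.
2. the red plate is held in the fingers clear of its slot (z of plate_red in the frame of rack above 0.05 m and contact force between plate_red and the fingers above 1 N), for 0.2 s.
At the end, for the whole second after the job is handed in: Red plate held still by the fingers alone, upright within 7 deg, frond side facing the lens within 8 deg, frond centre within 20 mm of the view point; straightedge flat and released, its centre on the mat; blue and green plates in their slots, moved under 20 mm (all of step 1 and distance of each of plate_blue, plate_green from where it was at the start of the episode below 0.02 m and angle between each of plate_blue, plate_green's own z axis and vertical below 0.2 rad and distance between leaf and view_point below 0.02 m and angle between the x axis of plate_red and the x axis of lens, either way round below 0.14 rad and x of lens in the frame of plate_red above 0.1 m and angle between plate_red's own z axis and vertical below 0.12 rad and contact force between plate_red and the fingers above 1 N and height (world z) of plate_red above 0.07 m and contact force between plate_red and camera_stand below 0.1 N and contact force between plate_red and straightedge below 0.1 N and contact force between plate_red and rack below 0.1 N and linear speed of plate_red below 0.03 m/s and angular speed of plate_red below 0.2 rad/s); the arm keeps its last pose, push and grip.
It fails at once if the red plate is drawn out with the straightedge still on top (z of plate_red in the frame of rack above 0.045 m and height (world z) of straightedge above 0.1 m).
It fails at once if the straightedge is dropped (contact force between straightedge and the fingers below 0.05 N and linear speed of straightedge above 0.7 m/s).
It fails at once if the blue or green plate is pulled out or pushed over (distance of any of plate_blue, plate_green from where it was at the start of the episode above 0.025 m or angle between any of plate_blue, plate_green's own z axis and vertical above 0.3 rad).
It fails at once if the camera is knocked (distance of lens from where it was at the start of the episode above 0.01 m or contact force between camera_stand and anything else above 15 N).
It fails at once if a bystander is pushed away (over 40 mm) (distance of any of glue_jar, tape_roll, clamp, brush, mug from where it was at the start of the episode above 0.04 m).
It also fails if it takes over 64 s, if anything falls off the work surface, if the arm or the gripper's body presses on something with over 40 N, if the wrist force passes 120 N, or if a joint passes its speed limit or range.

## Robot

A 6-joint arm with a two-finger parallel gripper is mounted at the origin on the work surface. World frame = base frame: x ahead of the robot, y to its left, z up, the work surface at z = 0. Lengths are in m, angles in rad, forces in N, time in s.
With the tool pointing down it reaches from about 0.35 to 0.8 m from the base axis. Payload 7.3 kg.
Tool frame: the origin (TCP) lies between the finger pads; the fingertips stand 25 mm ahead of it and the grasp point (between the pads) lies 6 mm ahead of it (r.tip_extent is the distance from the TCP to the fingertips, in m); z points along the fingers, y is the direction in which the jaws open and shut (so a half turn about z gives the same grasp; the last joint's range is limited). The gripper opens to 85 mm and grips with 20 to 120 N. Pads are 22 mm wide; open, the fingers measure 114 mm over their backs; the gripper's body (76 mm by 85 mm) begins 54 mm behind the grasp point. The pads swing forward as they close: fully open they stand 13 mm farther back than shut.
Start: joints at [0.965, 0.342, 1.524, -0, 1.275, -0.146], TCP at [0.233, 0.47, 0.256] pointing down, gripper open.
Joint ranges: [-2.53, 2.53], [-0.77, 2.02], [0.04, 2.7], [-1, 4.14], [0.28, 2.66], [-3.11, 3.11]. Speed limits (rad/s): [2.57, 2.57, 3.14, 3.14, 3.14, 3.14].

## Interface

Orientations are given as a unit quaternion [x, y, z, w].
In Python, from workcell import r, command_gripper, optics gives the robot as it stands. The module is installed in compiled form; this text tells all that it offers. Calls block until the motion is done:
- r.reach(position, orientation): joint-space move of the TCP to a pose.
- r.move_straight(position, orientation=None, speed=0.15, max_force=None): straight line of the TCP; orientation=None keeps the orientation; speed is the mean speed in m/s. With max_force (N) it stops when the force on the tool has changed by that much, and returns True; else False.
- r.movej(angles): joint-space move.
- command_gripper(opening, force=None): finger opening in m; force is the grip in N (None keeps the last); returns when the fingers have stopped.
- r.hold(seconds).
- r.solve_ik(position, orientation): joint angles nearest the present ones, or None.
- r.read_state(): the state.
- optics.get_image(name): name is "scene" or "top"; returns (picture, depth): 400x640x3 uint8, red, green, blue; 400x640 float32, m along the optical axis (not along the pixel's ray), 0 where there is no reading.
- optics.camera_model(name): a dict with "K" (3x3 intrinsics, pixels), "k1" (the pictures are not rectified: a ray, as slopes to the right and down, at radius r is drawn at 1 + k1 r^2 times it, then the intrinsics apply), "R" (3x3) and "t" (3): a world point X has camera coordinates R X + t. Camera axes: x right, y down, z forward; pixel columns grow to the right and rows downward; lengths in m; the calibration is good to about 2 mm. A picture is of the moment at which its call begins. camera_model takes no time and is no camera call.
A pose or a line that the arm cannot do raises r.PlanningError and nothing moves.
- r.finish_job(): hands the job in, once; it reports no verdict.
The state is a dict: "time_s": time; "joint_positions": joint angles; "dq": joint speeds; "tau": joint torques, N m; "eef_pos": TCP position; "eef_rot": TCP orientation; "contact_force": force on the tool from outside, world axes, zero at the start; "torque": the same for the moment, N m; "grip_width": finger opening in m.
Only numpy, scipy, OpenCV 4.12 (cv2) and the standard library are available. Lean on these libraries where they do the work, as an engineer would, in place of code of your own. Each camera call takes 0.05 s, during which the arm holds its last target. There are 200 camera calls.

## Working session

There is one attempt and no reset: what is moved stays moved. The work goes in short steps, each a Python script; the robot and the scene stay as the last script left them, time stands still between calls to the robot, and variables do not carry over. Pictures are saved under pics/ and viewed, about 8 in all and at most 12, crops included, and the job is handed in when it is done.

```bash
mkdir -p pics
cat > h.py <<'E'
import numpy as np, cv2
from workcell import r, command_gripper, optics
from scipy.spatial.transform import Rotation as Rn
def grab(n):
    im,d=optics.get_image(n); return im,d,optics.camera_model(n)
def cloud(d,m):
    K=np.array(m["K"]);v,u=np.mgrid[:d.shape[0],:d.shape[1]]
    xd=(u-K[0,2])/K[0,0]; yd=(v-K[1,2])/K[1,1]; x,y=xd.copy(),yd.copy()
    for _ in range(10):
        s=1+m["k1"]*(x*x+y*y); x,y=xd/s,yd/s
    P=np.stack([x*d,y*d,d],-1)-np.array(m["t"])
    P=P@np.array(m["R"]); P[d<=0]=np.nan
    return P
def save(n,im): cv2.imwrite("pics/"+n,cv2.cvtColor(im,cv2.COLOR_RGB2BGR))
E
python3 - <<'E'
from h import *
for n in("scene","top"):
    im,d,m=grab(n); save(n+"0.png",im); np.savez(n+"0.npz",im=im,P=cloud(d,m))
    print(n,np.round(-np.array(m["R"]).T@m["t"],3),np.round(np.array(m["R"])[2],2),m["k1"],(d>0).mean())
E
```

```text
scene [ 1.098 -0.835  1.175] [-0.38  0.58 -0.72] 0.04207490580036588 0.9867890625
top [0.392 0.022 1.431] [ 0.11  0.   -0.99] -0.060647786453735024 0.99584375
```

View pics/scene0.png

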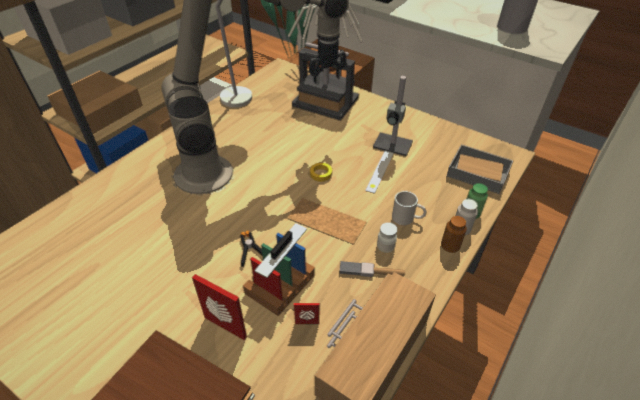

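View pics/top0.png

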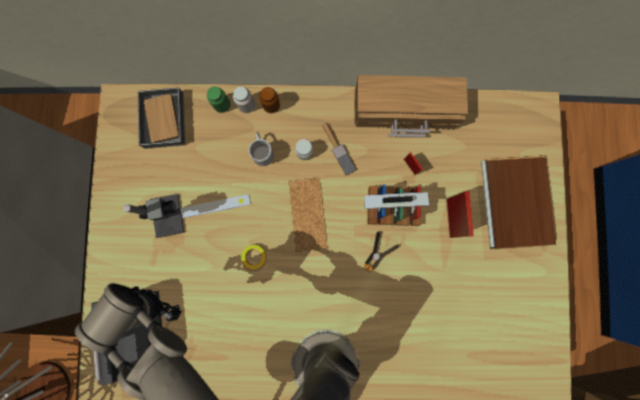

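The top view (robot at the bottom, +y to the left) shows:
- straightedge on the rack at about (397,200)
- mat (308,213)
- camera base (167,215), with its foot running right to the dot at about (247,201)
- mug (260,150), jar (304,149), brush (340,150), tape (254,256) and clamp (378,252)

There are three red plates:
- large one at scene (220,305) / top (460,215)
- small one at scene (307,314) / top (413,163)
- one in the rack at scene (267,280) / top (418,205), in the right-hand slot

The one in the rack fits the description. I'll measure it and take a crop to confirm.

```bash
cat > meas.py <<'E'
from h import *
T=np.load("top0.npz");S=np.load("scene0.npz")
def rect(pts):
    c,s,a=cv2.minAreaRect((pts[:,:2]*1000).astype(np.float32)); return np.round(c,1),np.round(s,1),round(a,1)
def sel(D,u0,u1,v0,v1,z0,z1,f=None):
    P=D["P"][v0:v1,u0:u1];I=D["im"][v0:v1,u0:u1];H=cv2.cvtColor(I,cv2.COLOR_RGB2HSV).astype(int)
    k=(P[...,2]>z0)&(P[...,2]<z1)
    if f: k&=f(H)
    n,L,st,_=cv2.connectedComponentsWithStats(k.astype(np.uint8))
    if n<2: return np.zeros((0,3))
    return P[L==1+st[1:,4].argmax()]
def rep(n,p): print(n,len(p),*( (rect(p),"mean",np.round(p.mean(0),4),"zmed",np.round(np.median(p[:,2]),4)) if len(p) else ()))
rep("table",sel(T,300,350,230,260,-.02,.02))
rep("edge",sel(T,355,440,180,225,.146,.163))
rep("edge grip",sel(T,355,440,180,225,.178,.2))
rep("rack",sel(T,355,440,175,235,.03,.055))
for nm,f in dict(red=lambda H:((H[...,0]<8)|(H[...,0]>172))&(H[...,1]>150),blue=lambda H:(abs(H[...,0]-112)<15)&(H[...,1]>120),green=lambda H:(abs(H[...,0]-75)<20)&(H[...,1]>80)).items():
    rep("plate "+nm+" top",sel(T,360,432,180,228,.14,.165,f))
rep("mat",sel(T,285,332,172,255,-.01,.015,lambda H:(H[...,1]>110)&(H[...,0]<17)))
rep("foot",sel(T,185,254,190,220,-.01,.02,lambda H:H[...,1]<60))
rep("dot",sel(T,236,254,192,210,-.01,.02,lambda H:(H[...,0]>20)&(H[...,0]<34)&(H[...,1]>130)&(H[...,2]>120)))
rep("base",sel(T,145,190,190,240,.005,.06,lambda H:H[...,2]<120))
rep("stand high",sel(T,115,185,190,235,.1,.35))
rep("stand scene",sel(S,370,420,70,135,.1,.35))
def crop(D,u0,u1,v0,v1,k): return cv2.resize(D["im"][v0:v1,u0:u1],None,fx=k,fy=k,interpolation=cv2.INTER_CUBIC)
a=crop(S,190,330,215,345,3);b=crop(S,360,430,65,200,3);c=crop(T,115,260,185,245,4)[:,:580]
o=np.zeros((600,800,3),np.uint8)
a=cv2.resize(a,(380,353));b=cv2.resize(b,(183,353));o[:353,:380]=a;o[:353,390:573]=b;o[358:598,:580]=c;o[:353,580:800]=cv2.resize(crop(T,360,432,175,230,3),(220,168))[:0].shape and 0
save("crop1.png",o)
E
python3 meas.py
```

```text
table 1497 (array([405.,   9.]), array([100.4, 170.5]), 1.0) mean [0.4048 0.009  0.0005] zmed 0.0003
edge 849 (array([ 541.3, -210.3]), array([201.6, 108. ]), 87.9) mean [ 0.5438 -0.2145  0.1557] zmed 0.1563
edge grip 161 (array([ 546.6, -210.1]), array([16.4, 89.3]), 4.2) mean [ 0.5461 -0.2098  0.1864] zmed 0.1864
rack 498 (array([ 507.5, -206.9]), array([ 61.4, 140.9]), 1.5) mean [ 0.5047 -0.2083  0.0413] zmed 0.0411
plate red top 42 (array([ 509.8, -281.5]), array([11.3, 31.8]), 89.9) mean [ 0.5105 -0.2808  0.1508] zmed 0.151
plate blue top 26 (array([ 578.5, -172. ]), array([10. , 22.6]), 89.5) mean [ 0.5783 -0.1712  0.1511] zmed 0.1511
plate green top 37 (array([ 505.9, -225.5]), array([ 9.5, 32.1]), 86.7) mean [ 0.5069 -0.2247  0.1497] zmed 0.1499
mat 2004 (array([508.2,  70.7]), array([248.3, 106.9]), 6.9) mean [0.5063 0.0697 0.0031] zmed 0.0032
foot 696 (array([533.8, 389.6]), array([ 40.5, 236.4]), 13.0) mean [0.5329 0.3894 0.0016] zmed 0.0017
dot 13 (array([551.7, 305.9]), array([10.5, 11.5]), 2.4) mean [0.5524 0.3054 0.0033] zmed 0.0031
base 656 (array([494., 563.]), array([139.3,  99.4]), 13.0) mean [0.477 0.55  0.011] zmed 0.0109
stand high 766 (array([501.3, 532.9]), array([ 61. , 109.2]), 12.3) mean [0.4987 0.5328 0.2058] zmed 0.1956
stand scene 539 (array([501.6, 530.7]), array([ 61.6, 120.1]), 12.5) mean [0.5039 0.5295 0.2041] zmed 0.194
```

View pics/crop1.png

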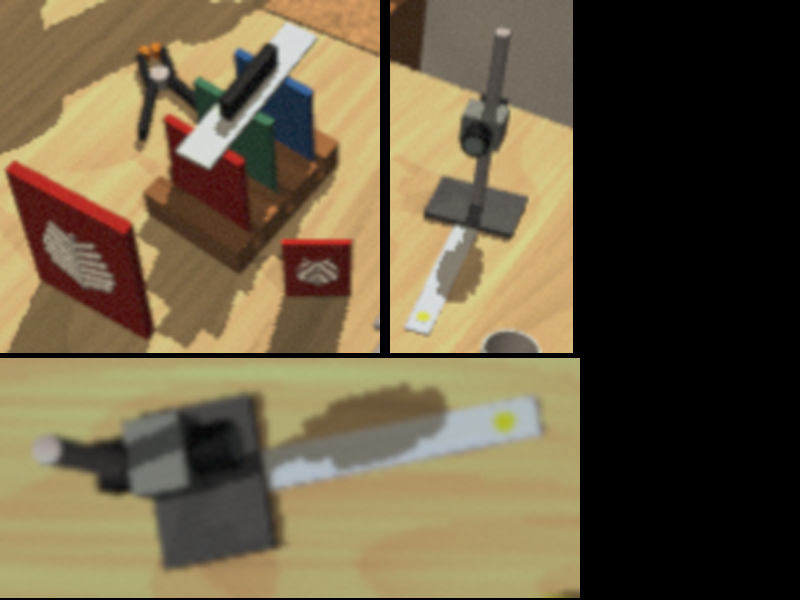

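The crop confirms it. The rack's red plate matches the blue and green plates in size and has a plain near face. The free-standing red ones are larger (left) and smaller (right), so they are the look-alikes. The lens is at crop (477,140) and the yellow dot at (504,421). Sizes match the given figures: grip 16×89, mat 248×107, straightedge 202 long, plate tops at 151 mm. I'll move the straightedge now and compute the lens height along the way.

```bash
cat >> h.py <<'E'
def down(yaw):  # tool down, jaw axis (tool y) at angle yaw (deg); picks half turn by last joint
    y=np.array([np.cos(np.radians(yaw)),np.sin(np.radians(yaw)),0]);z=np.array([0,0,-1.])
    return Rn.from_matrix(np.stack([np.cross(y,z),y,z],1)).as_quat()
def pick(pos,yaw):
    best=None
    for a in(yaw,yaw+180):
        q=r.solve_ik(pos,down(a))
        if q is not None and (best is None or abs(q[5])<abs(best[0][5])): best=(q,down(a))
    print("ik",np.round(best[0],2)); return best[1]
def st():
    s=r.read_state(); print("t",round(s["time_s"],2),"p",np.round(s["eef_pos"],4),"F",np.round(s["contact_force"],1),"w",round(s["grip_width"],4))
E
python3 - <<'E'
from h import *
T=np.load("top0.npz")["P"].reshape(-1,3);S=np.load("scene0.npz")["P"].reshape(-1,3)
b=np.array([-.225,.974])
for n,P in(("top",T),("scene",S)):
    q=P[:,:2]-[.552,.306];a=q@b;l=q@[.974,.225]
    for a0 in np.arange(.165,.235,.01):
        k=(a>a0)&(a<a0+.01)&(abs(l)<.05)&(P[:,2]>.1)
        if k.sum()>3: print(n,round(a0,3),k.sum(),"z",np.round(np.percentile(P[k,2],[1,50,99]),3),"lat",np.round(np.percentile(l[k],[2,98]),3))
x,y=.5466,-.2101
q=pick([x,y,.187],4.2)
r.reach([x,y,.29],q); command_gripper(.06); st()
r.move_straight([x,y,.187],max_force=8); st()
command_gripper(.0,40); st()
r.move_straight([x,y,.28]); st()
im,d,m=grab("top"); save("top1.png",im); np.savez("top1.npz",im=im,P=cloud(d,m))
im,_,_=grab("scene"); save("scene1.png",cv2.resize(im[180:350,180:420],None,fx=2.5,fy=2.5))
E
```

```text
top 0.175 58 z [0.156 0.182 0.195] lat [-0.016  0.019]
top 0.185 39 z [0.177 0.189 0.195] lat [-0.018  0.018]
top 0.195 45 z [0.173 0.188 0.194] lat [-0.018  0.02 ]
top 0.205 105 z [0.152 0.189 0.2  ] lat [-0.028  0.03 ]
top 0.215 65 z [0.15  0.197 0.202] lat [-0.028  0.031]
top 0.225 74 z [0.164 0.197 0.202] lat [-0.028  0.03 ]
scene 0.165 12 z [0.159 0.177 0.188] lat [-0.015  0.017]
scene 0.175 73 z [0.152 0.173 0.191] lat [-0.017  0.02 ]
scene 0.185 17 z [0.175 0.188 0.192] lat [-0.007  0.019]
scene 0.195 24 z [0.157 0.185 0.197] lat [-0.023  0.03 ]
scene 0.205 88 z [0.147 0.185 0.2  ] lat [-0.027  0.03 ]
scene 0.215 36 z [0.158 0.194 0.201] lat [-0.025  0.032]
scene 0.225 35 z [0.15  0.195 0.199] lat [-0.026  0.031]
ik [-0.5   0.51  1.45 -0.    1.18 -0.57]
t 3.12 p [ 0.5467 -0.2099  0.29  ] F [ 0.1 -0.3 -0.3] w 0.0599
t 3.96 p [ 0.5471 -0.2104  0.1879] F [-0.9  0.1 -0.4] w 0.0598
t 4.42 p [ 0.5466 -0.2102  0.1873] F [-1.   0.6  1.5] w 0.0154
t 5.19 p [ 0.5462 -0.2098  0.2788] F [-0.8  0.1 -2.6] w 0.0154
```

View pics/scene1.png

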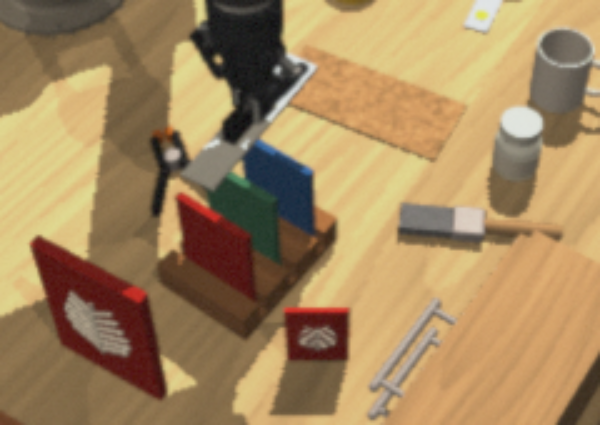

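The picture shows the straightedge lifted in the jaws, with all three plates still standing in the rack. The lens is about 0.173 m up: barrel top at 0.194 minus 20 mm, and the front face is centred at 0.173. Next I'll lay the straightedge on the mat.

Run:
```python
from h import *
x,y=.508,.071
q=pick([x,y,.039],96.9)
r.reach([x,y,.2],q); r.move_straight([x,y,.055]); st()
r.move_straight([x,y,.035],speed=.03,max_force=4); st()
command_gripper(.045); st(); r.hold(.3)
r.move_straight([x,y,.25]); r.reach([.35,.15,.3],q); st()
im,d,m=grab("top"); save("top2.png",cv2.resize(im[130:280,230:450],None,fx=3.5,fy=3.5)); np.savez("top2.npz",im=im,P=cloud(d,m))
import cv2
T=np.load("top2.npz")
src=open("meas.py").read().split('rep("table"')[0]
exec(src); T=np.load("top2.npz")
F=dict(red=lambda H:((H[...,0]<8)|(H[...,0]>172))&(H[...,1]>150),blue=lambda H:(abs(H[...,0]-112)<15)&(H[...,1]>120),green=lambda H:(abs(H[...,0]-75)<20)&(H[...,1]>80))
for nm,f in F.items():
    p=sel(T,360,432,180,228,.14,.165,f); rep(nm,p)
    c=p.mean(0)[:2];w=np.linalg.svd(p[:,:2]-c)[2][0]; print("  dir",np.degrees(np.arctan(w[1]/w[0])))
rep("rack",sel(T,355,440,175,235,.03,.055))
rep("edge",sel(T,285,332,172,255,.006,.03,lambda H:H[...,1]<60)); rep("grip",sel(T,285,332,172,255,.03,.06))
```

```text
ik [-0.01  0.6   1.8  -0.    0.74  1.44]
t 8.16 p [0.5086 0.071  0.0557] F [ 0.2  0.6 -2.1] w 0.0155
t 8.7 p [0.508  0.0712 0.0389] F [0.2 0.4 3.4] w 0.0151
t 9.09 p [0.5073 0.0711 0.0385] F [ 0.2 -0.4 -0.3] w 0.045
t 11.71 p [0.3509 0.1499 0.2999] F [0.1 0.  0.1] w 0.045
red 119 (array([ 541.6, -282.5]), array([11.7, 95.7]), 88.5) mean [ 0.5429 -0.2818  0.1506] zmed 0.1509
  dir -2.0177349405830296
blue 92 (array([ 543.8, -170.4]), array([10.2, 91.3]), 88.2) mean [ 0.5441 -0.1704  0.1509] zmed 0.1511
  dir -0.7565941394912099
green 109 (array([ 536.5, -225.9]), array([ 9.8, 92.6]), 88.8) mean [ 0.5374 -0.2255  0.1495] zmed 0.1501
  dir -1.3227063564623989
rack 1016 (array([ 543.3, -208.1]), array([140.4, 130.6]), 88.9) mean [ 0.5398 -0.2061  0.0413] zmed 0.0413
edge 456 (array([508.7,  72.3]), array([200.7,  40.4]), 6.9) mean [0.5086 0.072  0.0102] zmed 0.0098
grip 123 (array([509.7,  72.5]), array([90. , 15.8]), 6.7) mean [0.5086 0.0722 0.0388] zmed 0.0388
```

View pics/top2.png

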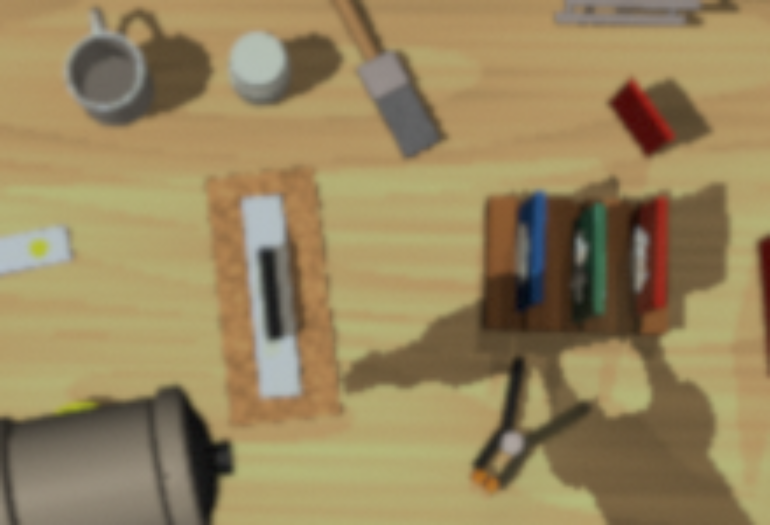

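The straightedge lies flat and released on the mat: underside 4 mm above the table, centre within 2 mm of the mat's. The rack is aligned to about −1.4°. The red plate's top is at (0.542, −0.282), with its frond on the left (+x) face. Now I'll grasp it, after checking clearance to the large red look-alike.

Run:
```python
from h import *
P=np.load("top2.npz")["P"][180:245,440:480].reshape(-1,3); k=P[:,2]>.1; b=P[k]
print("big plate z",b[:,2].max(),"y max",np.percentile(b[:,1],99),"x",np.percentile(b[:,0],[1,99]))
assert np.percentile(b[:,1],99)<-.335
x,y=.542,-.282
q=pick([x,y,.144],88.6)
command_gripper(.036); r.reach([x,y,.3],q); st()
print(r.move_straight([x,y,.144],speed=.1,max_force=8)); st()
command_gripper(0,60); st()
r.move_straight([x,y,.31],speed=.1); r.hold(.3); st()
im,_,_=grab("scene"); save("scene3.png",cv2.resize(im[140:350,180:420],None,fx=2.5,fy=2.5))
```

```text
big plate z 0.19988411268710857 y max -0.4125246898100601 x [0.43755955 0.57414775]
ik [-0.61  0.6   1.43 -0.    1.12  0.99]
t 13.74 p [ 0.5423 -0.2807  0.3004] F [-0.5  0.  -0.2] w 0.0365
False
t 15.45 p [ 0.5423 -0.2822  0.1446] F [ 0.2 -0.7 -0.6] w 0.0361
t 15.8 p [ 0.5423 -0.2822  0.1445] F [-0.6 -0.6  2.8] w 0.0093
t 17.91 p [ 0.542  -0.282   0.3099] F [-1.  -0.7 -1.3] w 0.0091
```

View pics/scene3.png

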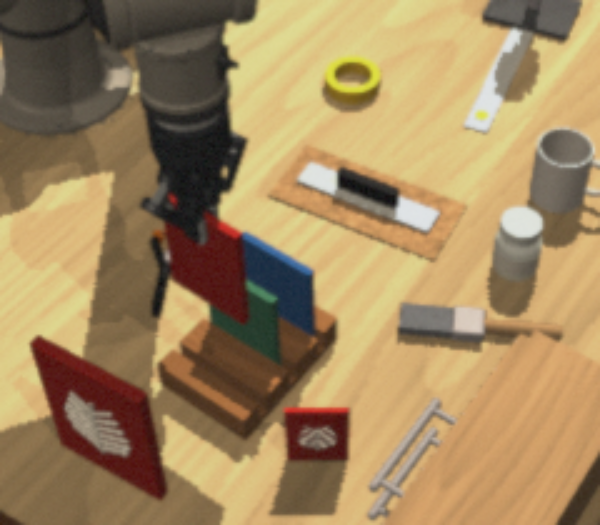

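The picture shows the red plate held upright above its empty slot, with blue and green in place. Next I'll carry it to the view point and measure it there.

```bash
cat > chk.py <<'E'
from h import *
def chk(tag):
    im,d,m=grab("scene");P=cloud(d,m);H=cv2.cvtColor(im,cv2.COLOR_RGB2HSV).astype(int)
    c=r.read_state()["eef_pos"]
    k=(((H[...,0]<8)|(H[...,0]>172))&(H[...,1]>130)&(np.linalg.norm(P-(np.array(c)-[0,0,.06]),axis=-1)<.14))
    k=cv2.erode(k.astype(np.uint8),np.ones((3,3)))>0
    Q=P[k];c0=np.median(Q,0);Q=Q[np.linalg.norm(Q-c0,axis=1)<.12]
    for _ in range(3):
        c0=Q.mean(0);V=np.linalg.svd(Q-c0,full_matrices=False)[2];e=(Q-c0)@V[2];Q=Q[abs(e)<.006]
    n=V[2]*np.sign(V[2][1]);b=np.array([-.225,.974,0])
    print("n",len(Q),"normal",np.round(n,3),"yaw err deg",round(np.degrees(np.arctan2(n[1],n[0]))-103,1),"tilt",round(np.degrees(np.arcsin(n[2])),1))
    w=np.cross(n,[0,0,1]);w/=np.linalg.norm(w);u=(Q-c0)@w
    print("width span",np.round(np.percentile(u,[0.5,99.5]),3),"z span",np.round(np.percentile(Q[:,2],[.5,99.5]),3),"rms plane",round(e.std(),4))
    # horizontal centre of back face from extreme width edges, lower half; leaf at +10 mm along n
    L=Q[Q[:,2]<np.percentile(Q[:,2],60)];ul=(L-c0)@w;mid=np.percentile(ul,[1,99]).mean()
    ctr=c0+w*mid; ctr=ctr[:2]+n[:2]*.010; o=ctr-[.552,.3055]
    print("leaf xy",np.round(ctr,4),"err along lens axis",round(o@b[:2],4),"lateral",round(o@[.974,.225],4))
    save(tag,cv2.resize(im[60:270,260:500],None,fx=2.5,fy=2.5))
E
python3 - <<'E'
from chk import *
x,y=.5534,.2997
q=pick([x,y,.237],103)
r.move_straight([x,y,.31],q,speed=.15); st()
r.move_straight([x,y,.237],speed=.08); r.hold(.4); st()
chk("scene4.png")
E
```

```text
ik [ 0.37  0.55  1.24 -0.    1.35 -1.42]Traceback (most recent call last):
  File "<stdin>", line 4, in <module>
workcell.PlanningError: the arm cannot follow that straight line within its joint ranges
```

The line failed because my half-turn pick would have turned the frond away from the lens. I'll use the half turn nearest the present orientation instead.

Run:
```python
from chk import *
x,y=.5534,.2997
R0=Rn.from_quat(r.read_state()["eef_rot"])
q=min((down(103),down(283)),key=lambda a:(R0.inv()*Rn.from_quat(a)).magnitude())
print("turn deg",np.degrees((R0.inv()*Rn.from_quat(q)).magnitude()))
r.move_straight([x,y,.31],q,speed=.15); st()
r.move_straight([x,y,.237],speed=.08); r.hold(.4); st()
chk("scene4.png")
```

```text
turn deg 14.403335886107806
t 21.98 p [0.5534 0.2995 0.3101] F [-0.4  0.  -1.6] w 0.0089
t 23.44 p [0.5534 0.2997 0.2371] F [ 0.6  0.9 -1.9] w 0.0092
n 643 normal [-0.227  0.974  0.003] yaw err deg 0.1 tilt 0.2
width span [-0.045  0.043] z span [0.114 0.244] rms plane 0.0025
leaf xy [0.5532 0.3037] err along lens axis -0.002 lateral 0.0008
```

View pics/scene4.png

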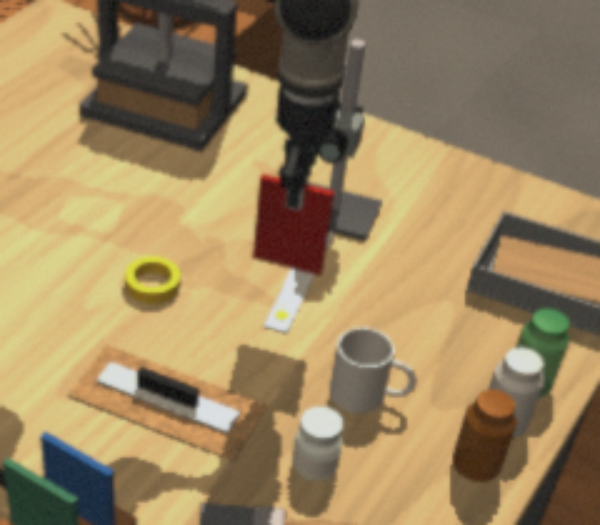

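The picture shows the plate at about (295,225), in front of the lens above the foot. Straightedge, blue, green and bystanders are in place. The measured yaw error is 0.1° and the position error about 2 mm. I'll check in-plane roll and the rack plates, then hand in.

Run:
```python
from h import *
im,d,m=grab("scene");P=cloud(d,m);H=cv2.cvtColor(im,cv2.COLOR_RGB2HSV).astype(int)
k=((H[...,0]<8)|(H[...,0]>172))&(H[...,1]>130)&(np.linalg.norm(P-[.553,.3,.175],axis=-1)<.13)
Q=P[k];u=(Q-[.553,.3,0])@[.974,.225,0]
bins=np.arange(-.036,.04,.008)
lo=[np.percentile(Q[abs(u-c)<.004,2],2) for c in bins]; hi=[Q[abs(u-c)<.004,2].max() for c in bins]
print("roll deg, bottom:",round(np.degrees(np.polyfit(bins,lo,1)[0]),1),"bottom z",round(np.mean(lo),3),"top z",np.round(np.max(hi),3))
im,d,m=grab("top");np.savez("top5.npz",im=im,P=cloud(d,m))
exec(open("meas.py").read().split('rep("table"')[0]);T=np.load("top5.npz")
rep("blue",sel(T,360,432,180,228,.14,.165,lambda H:(abs(H[...,0]-112)<15)&(H[...,1]>120)))
rep("green",sel(T,360,432,180,228,.14,.165,lambda H:(abs(H[...,0]-75)<20)&(H[...,1]>80)))
rep("edge",sel(T,285,332,172,255,.006,.03,lambda H:H[...,1]<60))
s=r.read_state();print("dq",np.abs(s["dq"]).max());st()
if abs(np.degrees(np.polyfit(bins,lo,1)[0]))<4 and .095<np.mean(lo)<.118: r.finish_job();print("handed in")
```

```text
roll deg, bottom: -0.6 bottom z 0.112 top z 0.289
blue 92 (array([ 544.3, -170.5]), array([ 9.7, 92.1]), 88.3) mean [ 0.543  -0.1704  0.1506] zmed 0.1506
green 110 (array([ 535.7, -226.2]), array([ 9.8, 91.9]), 88.9) mean [ 0.5367 -0.2255  0.1499] zmed 0.1504
edge 455 (array([508.9,  71.6]), array([200. ,  41.7]), 7.2) mean [0.5061 0.0718 0.01  ] zmed 0.0098
dq 0.001746506969210441
t 23.59 p [0.5534 0.2997 0.237 ] F [ 0.4  0.3 -1.2] w 0.0092
the job is handed in; nothing more can be done
handed in
```

The job is handed in, at about 24 s on the robot's clock. The straightedge is flat and released on the cork mat. The red plate is held upright in front of the lens with its frond side towards it. `finish_job` reports no verdict.

**Last checks, all from camera measurements:**
- **Red plate angles:** facing the lens with 0.1° yaw error, tilt 0.2°, roll −0.6°.
- **Frond position:** about 2 mm from the dot's vertical. I estimated the lens height at 0.173 m.
- **Straightedge:** centred on the mat to about 2 mm, lying flat.
- **Blue and green plates:** moved less than 2 mm since the straightedge came off. Before that, the straightedge hid their centres.
- **Arm:** essentially still.

**What disagreed or was not measured:**
- The plate's bottom edge measured z ≈ 0.112 m against 0.105 m expected from the grasp. I put this down to percentile trimming; if it is real, the frond is about 7 mm high, which is still inside 20 mm.
- The "top z" reading of 0.289 m is not the plate. It picked up stray pixels near the gripper; the plane fit gave 0.244 m.
- The first carry move was refused because I had chosen the wrong half turn. Nothing moved, and I corrected it.
- I checked the other things on the bench only by eye in the pictures.

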